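# Set out the curio stall

## Task

Set out the stall: stand each of the four pieces on the dark wooden display stand made for it, judging by the shape and size of the stand's recess - the large teapot in the large round one, the small teapot in the small round one, the stone seal in the square one, squared up with it, and the wooden paperweight in the long one. Each must sit upright and flat on the lining inside its own recess, set down and not dropped; knock nothing over, and leave the brass bangle and the stack of coins where they lie.

Things in the scene. Friction and masses are not known exactly. Their poses are not given: they have to be found in the camera images.
- large_teapot: Larger of two terracotta teapots, lid fixed on. Round foot 60 mm across, round body 80 mm, lid top 58 mm above the foot; on it an upright round knob 16 mm across, 58 to 75 mm above the foot: take hold here. Spout along +x to 65 mm from the axis, loop handle along -x to 64 mm, both below the lid top. 160 to 290 g. Origin: centre of the underside, z up. Any yaw will do.
- small_teapot: Smaller of two terracotta teapots, lid fixed on. Round foot 40 mm across, round body 56 mm, lid top 42 mm above the foot; on it an upright round knob 14 mm across, 42 to 59 mm above the foot: take hold here. Spout along +x to 53 mm from the axis, loop handle along -x to 52 mm, both below the lid top. 80 to 145 g. Origin: centre of the underside, z up. Any yaw will do.
- seal: Upright pale marble stone seal: a square block 40 x 40 mm in plan and 48 mm high, with a small carved ornament (30 x 16 mm) on its top, up to 68 mm. Grip the block. 150 to 260 g. Origin: centre of the underside; z up, x and y square to its sides. May be placed at any quarter turn.
- paperweight: Carved wooden paperweight, a bar lying flat: 120 mm long along its y axis, 28 mm wide along x, 26 mm high. 90 to 155 g. Origin: centre of the underside; z up. May be placed either end first.
- large_round_stand: Dark wooden round stand, 92 mm across outside, with a round recess 76 mm across (for the large teapot). Fixed. Floor of the recess (dull red lining) 5 mm above the table, rim top 10 mm above the table, rim 8 mm wide. Origin: centre of its underside, on the table; z up. 
- small_round_stand: Dark wooden round stand, 72 mm across outside, with a round recess 56 mm across (for the small teapot). Fixed. Floor of the recess (dull red lining) 5 mm above the table, rim top 10 mm above the table, rim 8 mm wide. Origin: centre of its underside, on the table; z up. 
- square_stand: Dark wooden square stand, 72 x 72 mm outside, with a square recess 56 x 56 mm (for the seal); x and y square to its sides. Fixed. Floor of the recess (dull red lining) 5 mm above the table, rim top 10 mm above the table, rim 8 mm wide. Origin: centre of its underside, on the table; z up. 
- long_stand: Dark wooden long stand, 152 mm along its y axis and 60 mm along x outside, with a recess 136 x 44 mm (for the paperweight). Fixed. Floor of the recess (dull red lining) 5 mm above the table, rim top 10 mm above the table, rim 8 mm wide. Origin: centre of its underside, on the table; z up. 
- bangle: Loose brass bangle lying flat, 68 mm across, 8 mm high; origin at the centre of its underside. To be left alone.
- coin_stack: Stack of old brass coins, 30 mm across and 18 mm high, one loose body; origin at the centre of its underside. To be left alone.
There are look-alikes about, which are no part of the job. Leave any pink look-alike of the seal alone.

How it is judged:
By the outcome, as a careful person would: the job done as asked, in the order asked, and still so for the second after the job is handed in, with the robot touching nothing.
It also fails if it takes over 112 s, if anything falls off the work surface, if the arm or the gripper's body presses on something with over 40 N, if the wrist force passes 120 N, or if a joint passes its speed limit or range.

## Robot

A 6-joint arm with a two-finger parallel gripper is mounted at the origin on the work surface. World frame = base frame: x ahead of the robot, y to its left, z up, the work surface at z = 0. Lengths are in mm, angles in degrees, forces in N, time in s.
With the tool pointing down it reaches from about 300 to 850 mm from the base axis. Payload 4.2 kg.
Tool frame: the origin (TCP) lies midway between the tips of the shut fingers; the grasp point (between the pads) lies env.hold_point_z behind it (env.hold_point_z is the distance from the TCP to the grasp point, in mm); z points along the fingers, y is the line along which they close (so a half turn about z gives the same grasp; the last joint's range is limited). The gripper opens to 91 mm and grips with 3 to 60 N. Pads are 32 mm wide; open, the fingers measure 118 mm over their backs; the gripper's body (76 mm by 178 mm) begins 60 mm behind the grasp point.
Start: joints at [65.374, 18.312, 89.639, -0, 72.044, -1.146], TCP at [229.099, 527.406, 213.976] pointing down, gripper open.
Joint ranges: [-177.97, 177.97], [-48.28, 115.42], [12.27, 149.76], [-77.06, 257.06], [2.81, 150.46], [-146.56, 146.56]. Speed limits (degrees/s): [147.25, 147.25, 180, 180, 180, 180].

## Interface

Orientations are given as [roll, pitch, yaw] about the fixed x, y, z axes, in that order (R = Rz(yaw) Ry(pitch) Rx(roll)).
In Python, from workcell import env, viewer, spotter gives the robot as it stands.
- The arm moves only by the tool apply_moves, never from a script. Its arguments are lists of equal length, an entry for each row: "delta_pos": the shift along the world's x, y, z normalised to -1 to 1, where 1 is 120 mm, a list of three; "rot": the turn, a rotation vector about the world's x, y, z normalised to -1 to 1, where 1 is 1.5 rad, a list of three; "hand": the opening, from 0 (shut) to 1 (fully open). A call has 1 to 10 rows; each row is the pose to reach, as a shift and turn from the pose commanded when the call began; what a row does not reach only later rows make up. A row lasts 1/12 s, in which the tool goes at most 41.7 mm and 7.16 degrees, less where a joint would pass 70% of its speed; a pose out of reach is approached as far as the arm can. A call with a number of a shift or a turn outside -1 to 1 is refused whole. A call with a gripper value outside its range is refused whole. The fingers move at their own pace and stop on an object; "newtons" is the grip in N (left out, the last holds). Time passes only in rows, so rows that repeat a pose let the fingers close. It gives the time, the measured TCP pose, the force, the opening and the grip force at its end, in the units of the state.
- env.state(): the state, without advancing time (a new reading comes with each control period).
- viewer.grab_frame(name): name is "side" or "top" or "wrist"; returns a dict with "pixels" (480x640x3 uint8, red, green, blue), "camera_matrix" (3x3 intrinsics, pixels), "R" (3x3) and "t" (3): a world point X has camera coordinates R X + t; the wrist camera has in their place "mount" (4x4, takes a point from camera to tool coordinates, whose origin is the TCP and whose axes are the flange's). Camera axes: x right, y down, z forward; pixel columns grow to the right and rows downward; lengths in mm; the calibration is good to about 2 mm. The wrist camera is an equidistant fisheye: a pixel r from the principal point sees the ray r / f radians off the axis. A picture is of the moment at which its call begins: read the wrist's pose just before it. There is no depth.
- env.job_done(): hands the job in; it is judged then, once.
Trained networks look in a picture, given as the dict that the camera call returned (one of the last four; its "shot" number tells which), for a name from the list of things; names that differ only in an ending like _2 or _b are one class to them, and where a whole thing is asked for, a point or a joint stands for the part that bears it (a point fixed in the world has none). Each returns a list of dicts, best first, with "score" (0 to 1); they miss things now and then, are a little off and sometimes report something else, mostly with a low value. They report only what shows in the picture. A call takes as long as a camera call. They do not tell look-alikes from the thing itself.
- spotter.trace(picture, query): "mask" (480x640 bool, what is visible of it) and "box" ([centre column, centre row, width, height] in pixels, round what is visible of it).
- spotter.landmark_of(picture, query): "position" ([column, row] in pixels: a listed point, or the origin of a listed thing).
The state is a dict: "time_s": time; "qpos": joint angles; "qvel": joint speeds; "effort": joint torques, N m; "ee_pos": TCP position; "ee_rot": TCP orientation; "force": force on the tool from outside, world axes, zero at the start; "torque": the same for the moment, N m; "gripper_width": finger opening in mm; "gripper_force": force on a finger pad.
Only numpy, scipy, OpenCV 4.12 (cv2) and the standard library are available. Lean on these libraries where they do the work, as an engineer would, in place of code of your own. Each camera call takes 0.05 s, during which the arm holds its last target. There are 200 camera calls.

## Working session

There is one attempt and no reset: what is moved stays moved. The work goes in short steps, Python scripts to look and compute and a tool call to move; the robot and the scene stay as the last step left them, time stands still between calls to the robot, and variables do not carry over. Pictures are saved under pics/ and viewed, at most 14 in all, crops included, and the job is handed in when it is done.

Besides the shell and the picture viewer there is one more tool, called after "Request:" in YAML: its name, and indented under it one key for each argument. apply_moves: Moves the arm, as the interface text tells. Its arguments: {"type":"object","properties":{"delta_pos":{"type":"array"},"rot":{"type":"array"},"hand":{"type":"array"},"newtons":{"type":"number"}},"required":["delta_pos","rot","hand"]}

```bash
ls; mkdir -p pics; python3 - <<'E'
from workcell import env, viewer, spotter
import cv2
print(env.state(), env.hold_point_z)
for n in ("top","side"):
    p=viewer.grab_frame(n); cv2.imwrite(f"pics/{n}0.png",p["pixels"][:,:,::-1])
    print(n,p["camera_matrix"],p["R"],p["t"])
    for q in "large_teapot small_teapot seal paperweight large_round_stand small_round_stand square_stand long_stand bangle coin_stack".split():
        print(q,[(round(d["score"],2),[round(float(v)) for v in d["position"]]) for d in spotter.landmark_of(p,q)[:4]])
E
```

```text
pics
{'time_s': 0.0, 'qpos': array([ 6.53734752e+01,  1.83509732e+01,  8.97058498e+01, -4.75450506e-04,
        7.20429031e+01, -1.14494287e+00]), 'qvel': array([ 0.02844417, -0.07082944, -0.01557242, -0.04260987,  0.03513775,
       -0.01288943]), 'effort': array([ 6.48019450e-04, -4.12464058e+01, -2.31977212e+01,  7.28400098e-02,
        4.55068960e-02, -1.37370989e-04]), 'ee_pos': array([228.89680067, 526.93441312, 213.13073802]), 'ee_rot': array([-1.79900285e+02, -1.54075061e-03,  1.56518564e+02]), 'force': array([-0.18585318, -1.01136759,  0.29223991]), 'torque': array([-0.05529793,  0.0463904 ,  0.01023332]), 'gripper_force': 0.0, 'gripper_width': 91.24607343635412} 18.8
top [[602.13926328   0.         318.22289564]
 [  0.         602.13926328 237.73518247]
 [  0.           0.           1.        ]] [[ 0.01096134 -0.99980015 -0.0167188 ]
 [-0.98232151 -0.00764191 -0.18704559]
 [ 0.18688044  0.01847351 -0.98220895]] [   5.5648031   541.52462148 1304.62749828]
large_teapot [(0.76, [194, 311])]
small_teapot [(0.56, [373, 268])]
seal [(0.86, [317, 256]), (0.83, [277, 269]), (0.54, 
[... 292 characters left out ...]
2369]
 [  0.         463.44681814 243.02920935]
 [  0.           0.           1.        ]] [[ 0.93488507 -0.35490815  0.00548762]
 [-0.25349924 -0.67841966 -0.68955413]
 [ 0.24845129  0.64326275 -0.72421336]] [-519.80164636  140.428741   1013.05647808]
large_teapot [(0.63, [220, 190]), (0.55, [379, 275])]
small_teapot [(0.8, [297, 282]), (0.71, [390, 384])]
seal [(0.8, [235, 242]), (0.67, [295, 241]), (0.61, [272, 223])]
paperweight [(0.96, [287, 374])]
large_round_stand [(0.6, [260, 152])]
small_round_stand [(0.79, [340, 202])]
square_stand [(0.58, [379, 273]), (0.29, [341, 204])]
long_stand [(0.79, [392, 387])]
bangle [(0.63, [269, 192]), (0.52, [381, 276])]
coin_stack [(0.55, [342, 325])]
```

View pics/top0.png

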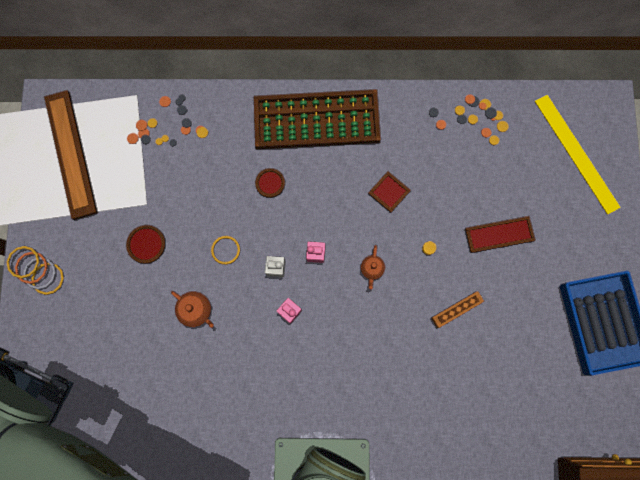

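View pics/side0.png

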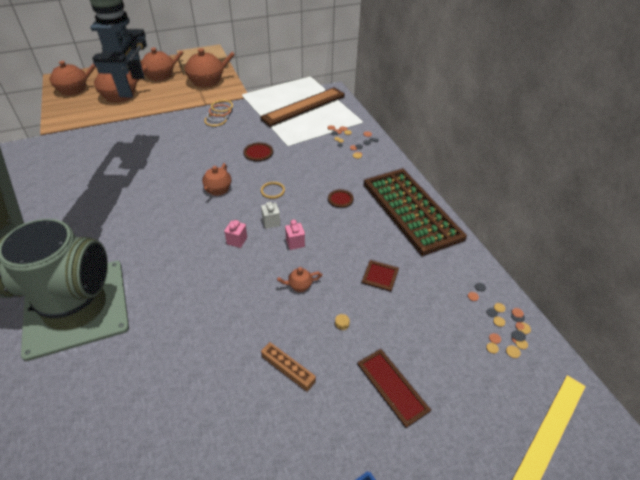

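Top view: large teapot (193,310), small teapot (373,268), white seal (275,267) between pink ones at (316,252) and (289,310), paperweight (458,310). Stands: large round (146,244), small round (270,183), square (389,192), long (500,235).

```bash
cat > h.py <<'E'
import numpy as np, cv2
from scipy.spatial.transform import Rotation as Ro
from workcell import env, viewer, spotter
def ray(p,uv,pose=None):
    K=p["camera_matrix"]; uv=np.atleast_2d(np.asarray(uv,float))
    a=(uv[:,0]-K[0,2])/K[0,0]; b=(uv[:,1]-K[1,2])/K[1,1]
    if "mount" in p:
        r=np.hypot(a,b)+1e-12; d=np.c_[a/r*np.sin(r),b/r*np.sin(r),np.cos(r)]
        pos,rpy=pose; Rt=Ro.from_euler("xyz",rpy,degrees=True).as_matrix(); M=np.asarray(p["mount"])
        return pos+Rt@M[:3,3], d@(Rt@M[:3,:3]).T
    R=np.asarray(p["R"]); return -R.T@p["t"], np.c_[a,b,np.ones_like(a)]@R
def at(p,uv,z,pose=None):
    c,d=ray(p,uv,pose); return c+d*((z-c[2])/d[:,2])[:,None]
def wrist():
    s=env.state(); p=viewer.grab_frame("wrist"); return p,(s["ee_pos"],s["ee_rot"])
def blobs(mask,amin=60):
    n,l,st,c=cv2.connectedComponentsWithStats(mask.astype(np.uint8))
    return [(c[i],l==i) for i in range(1,n) if st[i,4]>=amin]
def rect(p,m,z,pose=None):
    "min-area rectangle of a mask carried to height z: centre, sizes, angle of long side"
    cs,_=cv2.findContours(m.astype(np.uint8),cv2.RETR_EXTERNAL,cv2.CHAIN_APPROX_NONE)
    w=at(p,max(cs,key=len)[:,0],z,pose)[:,:2].astype(np.float32)
    b=cv2.boxPoints(cv2.minAreaRect(w)); e1,e2=b[1]-b[0],b[2]-b[1]
    e=e1 if np.hypot(*e1)>np.hypot(*e2) else e2
    return b.mean(0).round(1),np.round([np.hypot(*e1),np.hypot(*e2)],1),round(float(np.degrees(np.arctan2(e[1],e[0]))%180),1)
def red(p):
    r,g,b=[p["pixels"][:,:,i].astype(int) for i in range(3)]
    return (r>60)&(g<35)&(b<35)
E
python3 - <<'E'
from h import *
p=viewer.grab_frame("top")
for c,m in blobs(red(p)): print("red",c.round(),rect(p,m,5))
hsv=cv2.cvtColor(p["pixels"],cv2.COLOR_RGB2HSV)
m=(hsv[...,1]<50)&(hsv[...,2]>130)
for c,k in blobs(m,40):
    if 250<c[0]<300 and 240<c[1]<300: print("seal",c,rect(p,k,48))
for q in ("paperweight","large_teapot","small_teapot","seal"):
  for d in spotter.trace(p,q)[:4]:
    print(q,round(d["score"],2),np.round(d["box"]),rect(p,d["mask"],{"paperweight":26,"large_teapot":40,"small_teapot":28,"seal":30}[q]))
for q,z in (("lt",(193,308,70)),("st",(373,266,55)),("bangle",(226,250,4)),("coin",(430,248,18)),("pink1",(316,252,48)),("pink2",(289,310,48))): print(q,at(p,z[:2],z[2]).round())
big=cv2.resize(p["pixels"][230:340,160:480],None,fx=2.5,fy=2.5,interpolation=cv2.INTER_CUBIC)
cv2.imwrite("pics/crop.png",big[:,:,::-1])
w,pose=wrist(); cv2.imwrite("pics/w0.png",w["pixels"][:,:,::-1]); print(w["mount"],w["camera_matrix"])
E
```

```text
red [269. 182.] (array([684.7, 128.2], dtype=float32), array([53.7, 51.5], dtype=float32), 107.0)
red [390. 185.] (array([ 665.9, -155.8], dtype=float32), array([52.2, 54.1], dtype=float32), 49.3)
red [506. 232.] (array([ 564.2, -413.4], dtype=float32), array([129.6,  44.8], dtype=float32), 101.4)
red [145. 243.] (array([532.7, 417.6], dtype=float32), array([74.1, 71.6], dtype=float32), 119.1)
paperweight 0.56 [459. 312.  51.  34.] (array([ 386. , -301.6], dtype=float32), array([124.7,  31.2], dtype=float32), 120.6)
large_teapot 0.78 [196. 309.  43.  33.] (array([379. , 287.2], dtype=float32), array([90.3, 82.9], dtype=float32), 93.9)
small_teapot 0.7 [375. 268.  21.  46.] (array([ 479.1, -113.4], dtype=float32), array([81.2, 55. ], dtype=float32), 139.9)
small_teapot 0.62 [192. 309.  44.  40.] (array([382. , 293.5], dtype=float32), array([ 78.9, 101.5], dtype=float32), 88.0)
seal 0.9 [289. 310.  23.  22.] (array([380.6,  73.2], dtype=float32), array([38.2, 41.7], dtype=float32), 51.1)
seal 0.84 [318. 252.  21.  24.] (array([514.6,  16.7], dtype=float32), array([49.1, 45.4], dtype=float32), 174.7)
seal 0.65 [275. 264.  22.  20.] (array([479.4, 108.2], dtype=float32), array([45.8, 44. ], dtype=float32), 175.9)
lt [[380. 281.  70.]]
st [[ 478. -112.   55.]]
bangle [[520. 226.   4.]]
coin [[ 526. -245.   18.]]
pink1 [[509.  15.  48.]]
pink2 [[379.  73.  48.]]
[[ 7.95506048e-04 -9.63459108e-01 -2.67854280e-01  7.56109728e+01]
 [ 9.99999684e-01  7.63877182e-04  2.22290148e-04 -3.96258476e-01]
 [-9.55969548e-06 -2.67854372e-01  9.63459410e-01 -1.70483283e+02]
 [ 0.00000000e+00  0.00000000e+00  0.00000000e+00  1.00000000e+00]] [[371.64829954   0.         325.20351211]
 [  0.         371.64829954 242.85184859]
 [  0.           0.           1.        ]]
```

View pics/crop.png

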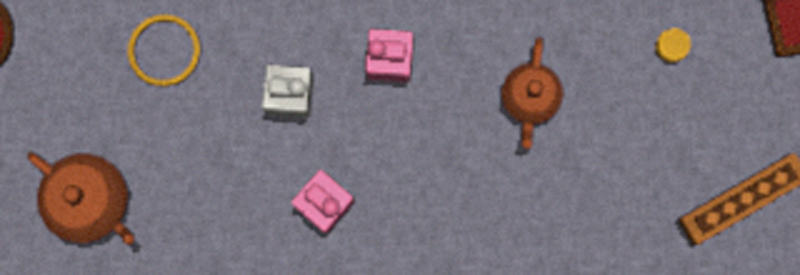

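View pics/w0.png

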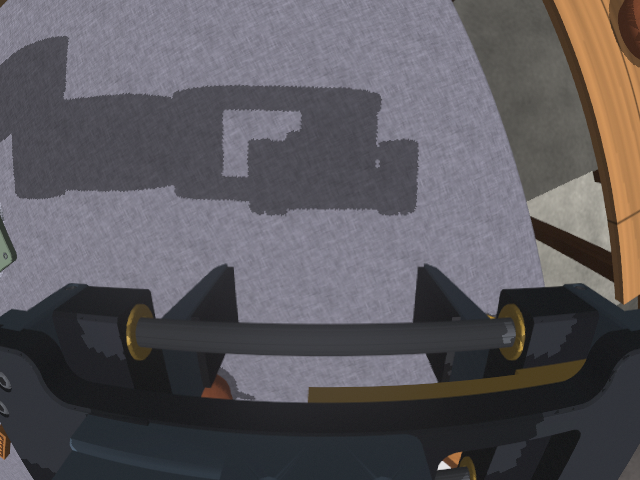

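Crop: large teapot knob at crop (72,194), small one at (535,88), white seal (287,90), paperweight around (745,198). The wrist view shows only table and the gripper between the fingers. I'm setting out for the large teapot, near (381,289).

Request:
apply_moves:
  delta_pos:
    - [0.16,-0.25,0]
    - [0.32,-0.5,0]
    - [0.48,-0.75,0]
    - [0.64,-1,0]
    - [0.64,-1,0]
  rot:
    - [0,0,0]
    - [0,0,0]
    - [0,0,0]
    - [0,0,0]
    - [0,0,0]
  hand: [1,1,1,1,1]

```text
time_s: 1.82
ee_pos: [308.1, 402.8, 214.1]
ee_rot: [-179.9, 0.1, 156.3]
force: [-0.9, -0.8, 0.3]
gripper_width: 91.0
gripper_force: 0.0
```

Request:
apply_moves:
  delta_pos:
    - [0.16,-0.25,0]
    - [0.32,-0.5,0]
    - [0.48,-0.75,0]
    - [0.63,-0.98,0]
    - [0.63,-0.98,0]
    - [0.63,-0.98,0]
  rot:
    - [0,0,0]
    - [0,0,0]
    - [0,0,0]
    - [0,0,0]
    - [0,0,0]
    - [0,0,0]
  hand: [0.7,0.7,0.7,0.7,0.7,0.7]

```text
time_s: 2.32
ee_pos: [382.1, 289.3, 214.1]
ee_rot: [180.0, -0.0, 156.3]
force: [0.6, 1.2, 0.4]
gripper_width: 64.2
gripper_force: 0.0
```

```bash
python3 - <<'E'
from h import *
w,pose=wrist(); print(pose); cv2.imwrite("pics/w1.png",w["pixels"][:,:,::-1])
print([(d["score"],d["position"],at(w,d["position"],0,pose)) for d in spotter.landmark_of(w,"large_teapot")])
p=viewer.grab_frame("top"); print(at(p,(188.8,307.6),73),at(p,(374,265.2),57))
E
```

```text
(array([382.08799061, 289.2676112 , 214.13839733]), array([ 1.79955311e+02, -1.51313054e-02,  1.56337403e+02]))
[(0.98, [324.4, 210.6], array([[378.07919306, 289.91744071,   0.        ]]))]
[[380.4552344  290.00945858  73.        ]] [[ 479.26389255 -113.9227927    57.        ]]
```

View pics/w1.png

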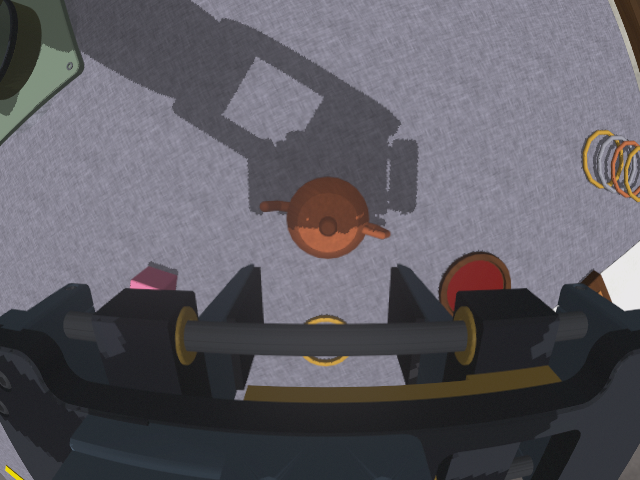

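Knob at (328,227), lying within 3 mm of under the tool, in agreement with the top view (380.5,290). Descending in two stages.

Request:
apply_moves:
  delta_pos:
    - [-0.015,0.015,-0.25]
    - [-0.015,0.015,-0.5]
    - [-0.015,0.015,-0.75]
    - [-0.015,0.015,-0.9]
    - [-0.015,0.015,-0.9]
    - [-0.015,0.015,-0.9]
  rot:
    - [0,0,0]
    - [0,0,0]
    - [0,0,0]
    - [0,0,0]
    - [0,0,0]
    - [0,0,0]
  hand: [0.6,0.6,0.6,0.6,0.6,0.6]

```text
time_s: 2.97
ee_pos: [378.9, 292.4, 105.6]
ee_rot: [-179.9, -0.1, 156.6]
force: [0.5, -0.3, 0.7]
gripper_width: 54.8
gripper_force: 0.0
```

```bash
python3 - <<'E'
from h import *
w,pose=wrist(); print(pose); cv2.imwrite("pics/w2.png",w["pixels"][120:360,160:480,::-1])
E
```

```text
(array([378.91409471, 292.4225591 , 105.60656086]), array([-1.79927192e+02, -5.78015955e-02,  1.56622677e+02]))
```

View pics/w2.png

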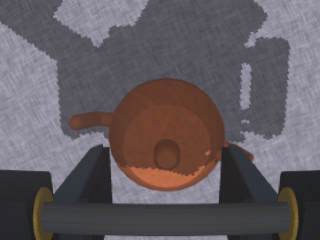

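Knob at crop (167,150), centred between the fingers. Going down and closing.

Request:
apply_moves:
  delta_pos:
    - [0,0,-0.12]
    - [0,0,-0.24]
    - [0,0,-0.33]
    - [0,0,-0.37]
    - [0,0,-0.37]
    - [0,0,-0.37]
  rot:
    - [0,0,0]
    - [0,0,0]
    - [0,0,0]
    - [0,0,0]
    - [0,0,0]
    - [0,0,0]
  hand: [0.6,0.6,0.6,0.6,0.6,0.6]

```text
time_s: 3.52
ee_pos: [380.4, 292.4, 62.7]
ee_rot: [179.9, 0.1, 156.5]
force: [0.4, -1.3, -0.5]
gripper_width: 54.6
gripper_force: 0.0
```

Request:
apply_moves:
  delta_pos:
    - [0,0,0]
    - [0,0,0]
    - [0,0,0]
    - [0,0,0]
    - [0,0,0]
    - [0,0,0]
    - [0,0,0]
    - [0,0,0]
  rot:
    - [0,0,0]
    - [0,0,0]
    - [0,0,0]
    - [0,0,0]
    - [0,0,0]
    - [0,0,0]
    - [0,0,0]
    - [0,0,0]
  hand: [0.4,0.3,0.2,0.1,0.05,0,0,0]
  newtons: 25

```text
time_s: 4.18
ee_pos: [379.8, 291.8, 61.6]
ee_rot: [180.0, 0.0, 156.5]
force: [0.7, 0.7, -0.1]
gripper_width: 14.4
gripper_force: 25.0
```

Request:
apply_moves:
  delta_pos:
    - [0,0,0.05]
    - [0,0,0.15]
    - [0,0,0.3]
    - [0,0,0.45]
    - [0.1,0.1,0.5]
    - [0.25,0.2,0.5]
    - [0.4,0.32,0.5]
    - [0.55,0.44,0.5]
    - [0.65,0.52,0.5]
    - [0.7,0.56,0.5]
  rot:
    - [0,0,0]
    - [0,0,0]
    - [0,0,0]
    - [0,0,0]
    - [0,0,0]
    - [0,0,0]
    - [0,0,0]
    - [0,0,0]
    - [0,0,0]
    - [0,0,0]
  hand: [0,0,0,0,0,0,0,0,0,0]

```text
time_s: 5.02
ee_pos: [465.1, 359.8, 121.4]
ee_rot: [180.0, 0.0, 156.5]
force: [0.3, -0.6, -1.9]
gripper_width: 14.8
gripper_force: 25.0
```

```bash
python3 - <<'E'
from h import *
w,pose=wrist(); print(pose); cv2.imwrite("pics/w3.png",w["pixels"][:,:,::-1])
for c,m in blobs(red(w),400): print("red",c.round(),rect(w,m,5,pose))
print([(d["score"],d["position"],at(w,d["position"],5,pose)) for d in spotter.landmark_of(w,"large_round_stand")])
p=viewer.grab_frame("top")
hsv=cv2.cvtColor(p["pixels"],cv2.COLOR_RGB2HSV)
m=((hsv[...,0]<12)|(hsv[...,0]>168))&(hsv[...,1]>120)&(hsv[...,2]<125)
for c,k in blobs(cv2.morphologyEx(m.astype(np.uint8),cv2.MORPH_OPEN,np.ones((3,3))),300): print("stand",c.round(),rect(p,k,10))
E
```

```text
(array([465.08747982, 359.83379154, 121.41277976]), array([1.79966696e+02, 2.08912316e-02, 1.56522149e+02]))
[(0.84, [415.7, 281.1], array([[530.05804752, 414.7646484 ,   5.        ]]))]
```

View pics/w3.png

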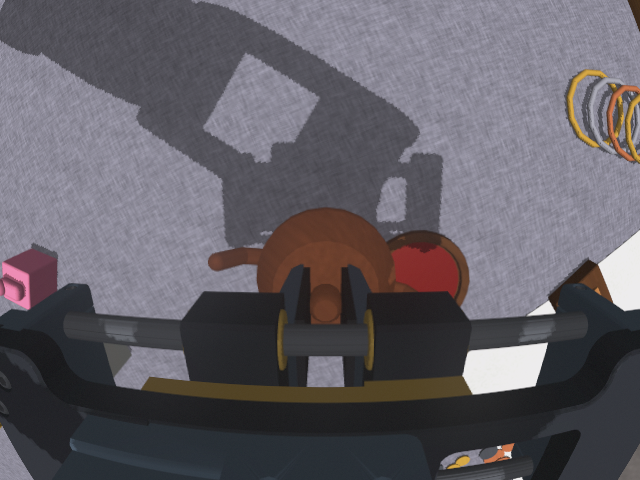

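Teapot hangs upright at the knob (325,300), with the large stand at (425,275) just ahead. I'll get better stand fits from the saved first top picture.

```bash
python3 - <<'E'
from h import *
p=viewer.grab_frame("top"); I=cv2.imread("pics/top0.png")[:,:,::-1].astype(int); 
print([I[v,u] for u,v in ((146,244),(270,183),(389,192),(500,237),(490,240))], p["pixels"][244,160])
m=(I[...,0]-I[...,1]>40)&(I[...,1]<40)
m=cv2.morphologyEx(m.astype(np.uint8),cv2.MORPH_CLOSE,np.ones((3,3)))
for c,k in blobs(m,200):
    if 100<c[1]<280 and 100<c[0]<560: print(c.round(1),k.sum(),at(p,c,5).round(1),rect(p,k,5))
E
```

```text
[array([112,  26,  19]), array([122,  35,  31]), array([125,  43,  37]), array([121,  36,  31]), array([125,  37,  37])] [125  30  27]
[269.6 182.2] 398 [[683.6 128.4   5. ]] (array([683.8, 128.6], dtype=float32), array([51.7, 54.5], dtype=float32), 82.0)
[389.1 190.9] 520 [[ 664.1 -154.4    5. ]] (array([ 664.1, -154.3], dtype=float32), array([54.9, 56.3], dtype=float32), 48.5)
[499.9 233.8] 1093 [[ 562.9 -410.     5. ]] (array([ 562.1, -410.3], dtype=float32), array([136.1,  52.1], dtype=float32), 103.0)
[145.2 243.8] 791 [[532.7 415.7   5. ]] (array([533.3, 415.5], dtype=float32), array([74.2, 72.7], dtype=float32), 118.1)
```

Request:
apply_moves:
  delta_pos:
    - [0.1,0.08,0]
    - [0.25,0.2,0]
    - [0.4,0.33,0]
    - [0.5,0.42,0]
    - [0.56,0.465,0]
    - [0.56,0.465,-0.1]
    - [0.56,0.465,-0.25]
    - [0.56,0.465,-0.36]
    - [0.56,0.465,-0.4]
    - [0.56,0.465,-0.4]
  rot:
    - [0,0,0]
    - [0,0,0]
    - [0,0,0]
    - [0,0,0]
    - [0,0,0]
    - [0,0,0]
    - [0,0,0]
    - [0,0,0]
    - [0,0,0]
    - [0,0,0]
  hand: [0,0,0,0,0,0,0,0,0,0]

```text
time_s: 6.05
ee_pos: [528.7, 412.8, 71.4]
ee_rot: [-179.7, -0.2, 156.5]
force: [-1.2, -0.1, -1.9]
gripper_width: 14.8
gripper_force: 25.0
```

Request:
apply_moves:
  delta_pos:
    - [0,0,-0.01]
    - [0,0,-0.02]
    - [0,0,-0.03]
    - [0,0,-0.04]
    - [0,0,-0.05]
    - [0,0,-0.055]
    - [0,0,-0.055]
  rot:
    - [0,0,0]
    - [0,0,0]
    - [0,0,0]
    - [0,0,0]
    - [0,0,0]
    - [0,0,0]
    - [0,0,0]
  hand: [0,0,0,0,0,0,0]

```text
time_s: 6.63
ee_pos: [530.9, 414.6, 66.9]
ee_rot: [-180.0, -0.0, 156.5]
force: [0.3, -0.0, -3.2]
gripper_width: 14.9
gripper_force: 25.0
```

```bash
python3 - <<'E'
from h import *
w,pose=wrist(); print(pose, env.state()["force"]); cv2.imwrite("pics/w4.png",w["pixels"][120:400,160:480,::-1])
E
```

```text
(array([530.85236649, 414.58762255,  66.9176309 ]), array([-1.79999234e+02, -2.29834139e-03,  1.56523782e+02])) [ 0.10402829  0.12803852 -2.2518676 ]
```

View pics/w4.png

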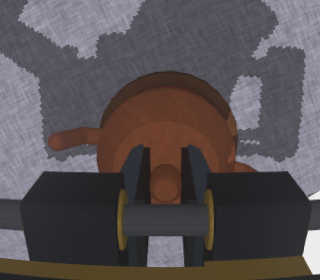

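The teapot is inside the stand outline, concentric to within a few mm. Lowering gently until contact.

Request:
apply_moves:
  delta_pos:
    - [0.01,0.005,-0.005]
    - [0.01,0.005,-0.01]
    - [0.01,0.005,-0.01]
    - [0.01,0.005,-0.01]
  rot:
    - [0,0,0]
    - [0,0,0]
    - [0,0,0]
    - [0,0,0]
  hand: [0,0,0,0]

```text
time_s: 7.02
ee_pos: [532.2, 415.6, 66.5]
ee_rot: [179.9, 0.0, 156.5]
force: [-0.9, 0.1, 3.7]
gripper_width: 15.5
gripper_force: 25.0
```

Request:
apply_moves:
  delta_pos:
    - [0,0,0]
    - [0,0,0]
    - [0,0,0]
    - [0,0,0]
    - [0,0,0.1]
    - [0,0,0.3]
    - [0,0,0.6]
    - [0,-0.2,0.7]
    - [0,-0.5,0.7]
    - [0,-0.8,0.7]
  rot:
    - [0,0,0]
    - [0,0,0]
    - [0,0,0]
    - [0,0,0]
    - [0,0,0]
    - [0,0,0]
    - [0,0,0]
    - [0,0,0]
    - [0,0,0]
    - [0,0,0]
  hand: [0.2,0.3,0.4,0.5,0.5,0.5,0.5,0.5,0.5,0.5]

```text
time_s: 7.85
ee_pos: [532.8, 319.3, 152.2]
ee_rot: [179.8, 0.2, 156.6]
force: [0.8, 0.3, -0.8]
gripper_width: 45.6
gripper_force: 0.0
```

```bash
python3 - <<'E'
from h import *
w,pose=wrist(); print(pose)
for n in ("large_teapot","large_round_stand"):
  print([(d["score"],d["position"],at(w,d["position"],5,pose)) for d in spotter.landmark_of(w,n)][:2])
cv2.imwrite("pics/w5.png",w["pixels"][:,:,::-1])
E
```

```text
(array([532.83327473, 319.33458828, 152.15049818]), array([1.79800708e+02, 1.62718999e-01, 1.56644476e+02]))
[(0.58, [426.2, 184.0], array([[530.8274251, 416.9611693,   5.       ]]))]
[]
```

Request:
apply_moves:
  delta_pos:
    - [-0.05,-0.25,0]
    - [-0.1,-0.5,0]
    - [-0.15,-0.75,0]
    - [-0.15,-1,0]
  rot:
    - [0,0,0]
    - [0,0,0]
    - [0,0,0]
    - [0,0,0]
  hand: [0.6,0.6,0.6,0.6]

```text
time_s: 8.33
ee_pos: [513.3, 199.2, 150.2]
ee_rot: [180.0, -0.0, 156.6]
force: [1.1, -0.4, -0.6]
gripper_width: 54.5
gripper_force: 0.0
```

Request:
apply_moves:
  delta_pos:
    - [-0.05,-0.25,0]
    - [-0.1,-0.5,0]
    - [-0.15,-0.75,0]
    - [-0.15,-1,0]
  rot:
    - [0,0,0]
    - [0,0,0]
    - [0,0,0]
    - [0,0,0]
  hand: [0.6,0.6,0.6,0.6]

```text
time_s: 8.67
ee_pos: [495.6, 78.9, 150.3]
ee_rot: [180.0, -0.0, 156.6]
force: [0.5, -0.6, -0.3]
gripper_width: 54.8
gripper_force: 0.0
```

Request:
apply_moves:
  delta_pos:
    - [-0.05,-0.25,0]
    - [-0.1,-0.5,0]
    - [-0.14,-0.75,0]
    - [-0.14,-1,0]
  rot:
    - [0,0,0]
    - [0,0,0]
    - [0,0,0]
    - [0,0,0]
  hand: [0.6,0.6,0.6,0.6]

```text
time_s: 9.0
ee_pos: [479.2, -41.3, 150.4]
ee_rot: [180.0, 0.0, 156.6]
force: [0.5, 0.8, -0.0]
gripper_width: 54.9
gripper_force: 0.0
```

Request:
apply_moves:
  delta_pos:
    - [0,-0.25,0]
    - [0,-0.5,0]
    - [0,-0.62,0]
    - [0,-0.62,0]
    - [0,-0.62,0]
  rot:
    - [0,0,0]
    - [0,0,0]
    - [0,0,0]
    - [0,0,0]
    - [0,0,0]
  hand: [0.6,0.6,0.6,0.6,0.6]

```text
time_s: 9.42
ee_pos: [480.1, -115.1, 150.1]
ee_rot: [179.9, 0.0, 156.4]
force: [0.2, -0.0, -0.2]
gripper_width: 54.9
gripper_force: 0.0
```

```bash
python3 - <<'E'
from h import *
w,pose=wrist(); print(pose)
for n in ("small_teapot",):
  print([(d["score"],d["position"],at(w,d["position"],0,pose)) for d in spotter.landmark_of(w,n)][:2])
cv2.imwrite("pics/w6.png",np.hstack([cv2.imread("pics/w5.png")[:,120:520],w["pixels"][:,120:520,::-1]]))
E
```

```text
(array([ 480.08224158, -115.13149715,  150.09197023]), array([1.79947696e+02, 3.19638669e-02, 1.56447555e+02]))
[(0.64, [328.6, 227.0], array([[ 480.31441924, -112.16721676,    0.        ]]))]
```

View pics/w6.png

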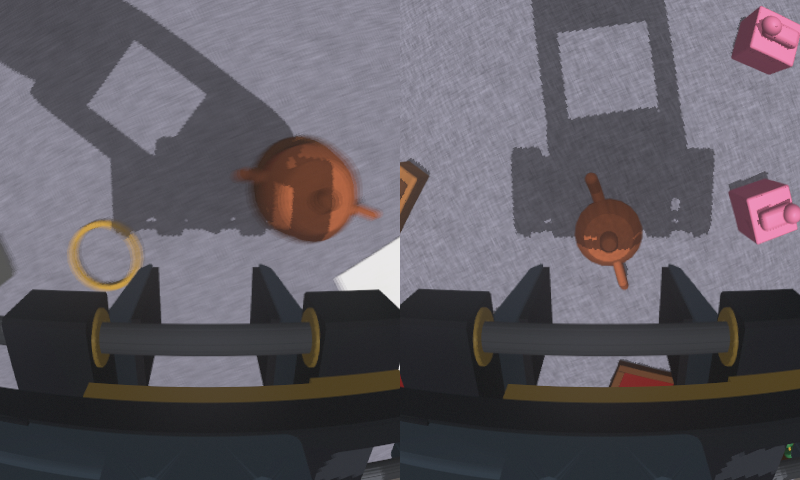

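Left: large teapot stands at (305,190 in the left half), upright in its stand. Right: small teapot knob at column 328, row 242, within 3 mm of the tool axis. Descending to grip.

Request:
apply_moves:
  delta_pos:
    - [-0.012,0.015,-0.2]
    - [-0.012,0.015,-0.4]
    - [-0.012,0.015,-0.6]
    - [-0.012,0.015,-0.7]
    - [-0.012,0.015,-0.78]
    - [-0.012,0.015,-0.84]
    - [-0.012,0.015,-0.87]
    - [-0.012,0.015,-0.87]
    - [-0.012,0.015,-0.87]
  rot:
    - [0,0,0]
    - [0,0,0]
    - [0,0,0]
    - [0,0,0]
    - [0,0,0]
    - [0,0,0]
    - [0,0,0]
    - [0,0,0]
    - [0,0,0]
  hand: [0.6,0.6,0.6,0.6,0.6,0.6,0.6,0.6,0.6]

```text
time_s: 10.27
ee_pos: [478.4, -113.3, 45.9]
ee_rot: [180.0, 0.1, 156.5]
force: [0.8, 0.2, 0.2]
gripper_width: 54.8
gripper_force: 0.0
```

Request:
apply_moves:
  delta_pos:
    - [0,0,0]
    - [0,0,0]
    - [0,0,0]
    - [0,0,0]
    - [0,0,0]
    - [0,0,0]
    - [0,0,0]
    - [0,0,0]
  rot:
    - [0,0,0]
    - [0,0,0]
    - [0,0,0]
    - [0,0,0]
    - [0,0,0]
    - [0,0,0]
    - [0,0,0]
    - [0,0,0]
  hand: [0.4,0.3,0.2,0.1,0.05,0,0,0]
  newtons: 20

```text
time_s: 10.93
ee_pos: [477.8, -113.4, 45.4]
ee_rot: [180.0, -0.0, 156.5]
force: [0.3, 0.1, 0.5]
gripper_width: 12.8
gripper_force: 20.0
```

Request:
apply_moves:
  delta_pos:
    - [0,0,0.05]
    - [0,0,0.15]
    - [0,0,0.3]
    - [0,0,0.5]
    - [0.05,0.05,0.7]
    - [0.2,0.25,0.75]
    - [0.35,0.45,0.75]
    - [0.5,0.65,0.75]
    - [0.65,0.85,0.75]
    - [0.8,1.0,0.75]
  rot:
    - [0,0,0]
    - [0,0,0]
    - [0,0,0]
    - [0,0,0]
    - [0,0,0]
    - [0,0,0]
    - [0,0,0]
    - [0,0,0]
    - [0,0,0]
    - [0,0,0]
  hand: [0,0,0,0,0,0,0,0,0,0]

```text
time_s: 11.77
ee_pos: [574.3, 8.5, 135.8]
ee_rot: [180.0, -0.0, 156.6]
force: [0.0, -0.4, -1.5]
gripper_width: 12.9
gripper_force: 20.0
```

Request:
apply_moves:
  delta_pos:
    - [0.15,0.2,0]
    - [0.35,0.4,0]
    - [0.5,0.6,0]
    - [0.65,0.75,0]
    - [0.75,0.82,0]
    - [0.8,0.85,0]
    - [0.8,0.85,0]
  rot:
    - [0,0,0]
    - [0,0,0]
    - [0,0,0]
    - [0,0,0]
    - [0,0,0]
    - [0,0,0]
    - [0,0,0]
  hand: [0,0,0,0,0,0,0]

```text
time_s: 12.35
ee_pos: [670.5, 109.3, 134.9]
ee_rot: [-180.0, -0.0, 156.6]
force: [-0.2, -0.5, -2.5]
gripper_width: 12.9
gripper_force: 20.0
```

```bash
python3 - <<'E'
from h import *
w,pose=wrist(); print(pose)
for n in ("small_round_stand","small_teapot"):
  print([(d["score"],d["position"],at(w,d["position"],5,pose)) for d in spotter.landmark_of(w,n)][:2])
I=w["pixels"].astype(int); m=(I[...,0]-I[...,1]>50)&(I[...,1]<60)
for c,k in blobs(m,200): print(c.round(),k.sum(),rect(w,k,5,pose))
cv2.imwrite("pics/w7.png",w["pixels"][:,:,::-1])
E
```

```text
(array([670.54830073, 109.31858173, 134.92794002]), array([-1.79997584e+02, -3.27641546e-03,  1.56580908e+02]))
[(0.74, [353.7, 236.7], array([[682.22049331, 129.88394741,   5.        ]]))]
[(0.55, [328.6, 270.1], array([[701.09552014,  98.92222967,   5.        ]]))]
[373. 248.] 255 (array([697.2, 142.8], dtype=float32), array([18. , 15.3], dtype=float32), 104.9)
```

View pics/w7.png

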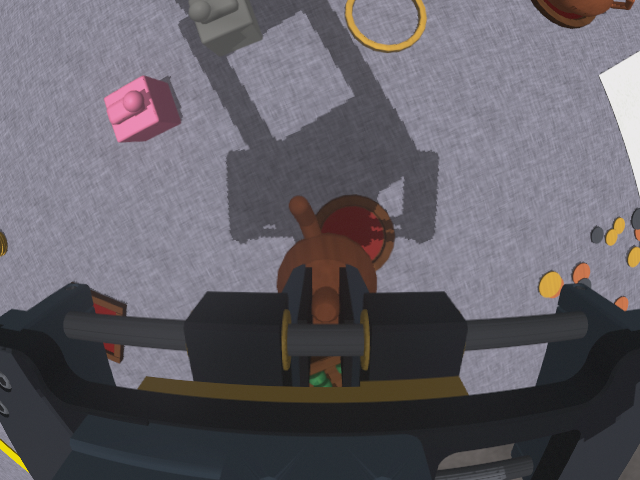

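Small stand at (355,237), world ≈(683,129), matching the top view; the teapot hangs upright. Moving over and lowering.

Request:
apply_moves:
  delta_pos:
    - [0.05,0.08,0]
    - [0.1,0.16,0]
    - [0.104,0.163,-0.1]
    - [0.104,0.163,-0.25]
    - [0.104,0.163,-0.4]
    - [0.104,0.163,-0.52]
    - [0.104,0.163,-0.58]
    - [0.104,0.163,-0.61]
    - [0.104,0.163,-0.61]
    - [0.104,0.163,-0.61]
  rot:
    - [0,0,0]
    - [0,0,0]
    - [0,0,0]
    - [0,0,0]
    - [0,0,0]
    - [0,0,0]
    - [0,0,0]
    - [0,0,0]
    - [0,0,0]
    - [0,0,0]
  hand: [0,0,0,0,0,0,0,0,0,0]

```text
time_s: 13.33
ee_pos: [682.8, 128.3, 62.6]
ee_rot: [180.0, 0.0, 156.5]
force: [-0.3, -0.1, -1.0]
gripper_width: 13.0
gripper_force: 20.0
```

Request:
apply_moves:
  delta_pos:
    - [0,0,-0.02]
    - [0,0,-0.04]
    - [0,0,-0.055]
    - [0,0,-0.07]
    - [0,0,-0.08]
    - [0,0,-0.085]
    - [0,0,-0.085]
    - [0,0,-0.085]
  rot:
    - [0,0,0]
    - [0,0,0]
    - [0,0,0]
    - [0,0,0]
    - [0,0,0]
    - [0,0,0]
    - [0,0,0]
    - [0,0,0]
  hand: [0,0,0,0,0,0,0,0]

```text
time_s: 14.0
ee_pos: [682.4, 128.1, 52.0]
ee_rot: [180.0, 0.0, 156.5]
force: [-0.2, -0.2, -1.0]
gripper_width: 12.8
gripper_force: 20.0
```

```bash
python3 - <<'E'
from h import *
w,pose=wrist(); print(pose)
cv2.imwrite("pics/w8.png",w["pixels"][120:400,160:480,::-1])
E
```

```text
(array([682.37340168, 128.14397613,  51.98576529]), array([1.79993496e+02, 2.26078513e-03, 1.56519274e+02]))
```

View pics/w8.png

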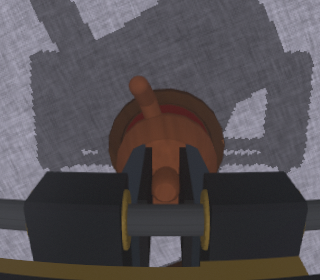

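The small teapot is centred over the stand (165,140 in the crop), with the rim showing evenly round it. Lowering the last 2 mm.

Request:
apply_moves:
  delta_pos:
    - [0,0,-0.008]
    - [0,0,-0.012]
    - [0,0,-0.016]
    - [0,0,-0.016]
    - [0,0,-0.016]
  rot:
    - [0,0,0]
    - [0,0,0]
    - [0,0,0]
    - [0,0,0]
    - [0,0,0]
  hand: [0,0,0,0,0]

```text
time_s: 14.47
ee_pos: [682.5, 128.3, 50.3]
ee_rot: [180.0, 0.0, 156.5]
force: [-0.1, 0.3, -0.1]
gripper_width: 12.9
gripper_force: 20.0
```

Request:
apply_moves:
  delta_pos:
    - [0,0,-0.006]
    - [0,0,-0.006]
    - [0,0,-0.006]
  rot:
    - [0,0,0]
    - [0,0,0]
    - [0,0,0]
  hand: [0,0,0]

```text
time_s: 14.72
ee_pos: [682.8, 128.4, 50.1]
ee_rot: [179.9, 0.1, 156.5]
force: [-0.8, 0.4, 4.6]
gripper_width: 13.0
gripper_force: 20.0
```

Request:
apply_moves:
  delta_pos:
    - [0,0,0]
    - [0,0,0]
    - [0,0,0]
    - [0,0,0]
    - [0,0,0.1]
    - [0,0,0.3]
    - [0,0,0.6]
    - [-0.2,-0.02,0.85]
    - [-0.5,-0.05,1]
    - [-0.8,-0.08,1]
  rot:
    - [0,0,0]
    - [0,0,0]
    - [0,0,0]
    - [0,0,0]
    - [0,0,0]
    - [0,0,0]
    - [0,0,0]
    - [0,0,0]
    - [0,0,0]
    - [0,0,0]
  hand: [0.2,0.3,0.4,0.5,0.5,0.5,0.5,0.7,0.9,0.9]

```text
time_s: 15.55
ee_pos: [588.6, 118.9, 174.8]
ee_rot: [179.7, 0.5, 156.5]
force: [0.3, 0.1, 0.3]
gripper_width: 62.7
gripper_force: 0.0
```

Request:
apply_moves:
  delta_pos:
    - [-0.25,-0.02,0]
    - [-0.5,-0.04,0]
    - [-0.75,-0.08,0]
    - [-0.95,-0.1,0]
    - [-0.95,-0.1,0]
    - [-0.95,-0.1,0]
  rot:
    - [0,0,0]
    - [0,0,0]
    - [0,0,0]
    - [0,0,0]
    - [0,0,0]
    - [0,0,0]
  hand: [0.9,0.9,0.9,0.9,0.9,0.9]

```text
time_s: 16.05
ee_pos: [472.0, 106.5, 170.6]
ee_rot: [179.9, 0.1, 156.5]
force: [0.4, 0.3, -0.0]
gripper_width: 82.2
gripper_force: 0.0
```

```bash
python3 - <<'E'
from h import *
w,pose=wrist(); print(pose)
for n in ("seal",):
  print([(d["score"],d["position"],at(w,d["position"],0,pose)) for d in spotter.landmark_of(w,n)][:3])
for d in spotter.trace(w,"seal")[:3]: print(d["score"],d["box"],w["pixels"][d["mask"]].mean(0),rect(w,d["mask"],48,pose),rect(w,d["mask"],24,pose))
cv2.imwrite("pics/w9.png",w["pixels"][:,:,::-1])
p=viewer.grab_frame("top"); cv2.imwrite("pics/top1.png",p["pixels"][:,:,::-1])
print([(d["score"],d["position"],at(p,d["position"],5)) for n in ("small_teapot","large_teapot") for d in spotter.landmark_of(p,n)])
E
```

```text
(array([471.95739362, 106.50636283, 170.55222682]), array([1.79929929e+02, 1.02467353e-01, 1.56530111e+02]))
[(0.92, [250.7, 147.4], array([[378.99253262,  72.03111205,   0.        ]])), (0.88, [332.5, 228.8], array([[479.92437618, 110.4188962 ,   0.        ]])), (0.69, [259.4, 294.1], array([[512.65283421,  16.4380016 ,   0.        ]]))]
0.82 [266.0, 294.6, 40.2, 52.2] [136.13542926  81.37726723 102.00604595] (array([501.8,  35.5], dtype=float32), array([47.7, 36.1], dtype=float32), 158.0) (array([509.9,  27.2], dtype=float32), array([51.6, 39. ], dtype=float32), 158.0)
0.67 [247.8, 148.3, 66.0, 53.7] [134.08470926  80.3155061  100.24766691] (array([380.1,  77. ], dtype=float32), array([40.8, 48.2], dtype=float32), 50.1) (array([378.3,  72.1], dtype=float32), array([44.2, 52.2], dtype=float32), 50.1)
0.62 [15.5, 283.6, 24.3, 67.4] [101.93156425  70.14106145  45.93854749] (array([ 383.2, -248.8], dtype=float32), array([110.5,  42.1], dtype=float32), 117.1) (array([ 381.6, -280.3], dtype=float32), array([119.6,  45.6], dtype=float32), 117.1)
[(0.74, [268.5, 185.3], array([[675.93045046, 130.8738771 ,   5.        ]])), (0.97, [145.5, 245.5], array([[528.63250455, 414.71637702,   5.        ]]))]
```

View pics/w9.png

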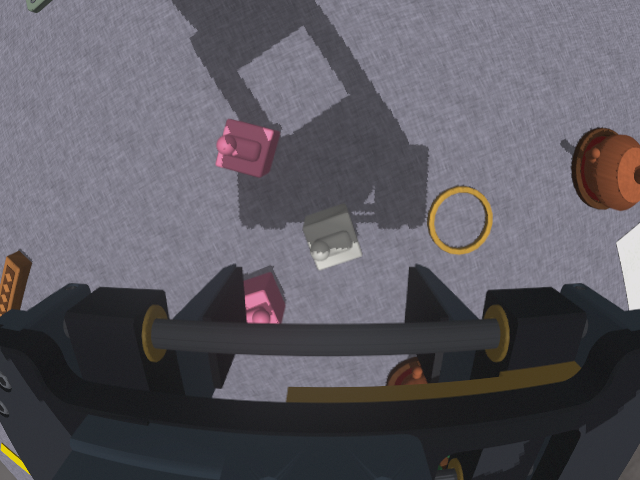

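Seal (white) stands at (332,238), pinks at (248,148) and (262,298), bangle at (460,220). Both teapots stand in place. Measuring the seal's yaw and centre.

```bash
python3 - <<'E'
from h import *
def fit(p,I,seed,half,pose=None):
    g=np.full(I.shape[:2],cv2.GC_BGD,np.uint8); u,v=seed
    g[v-half:v+half,u-half:u+half]=cv2.GC_PR_BGD; h=half//3; g[v-h:v+h,u-h:u+h]=cv2.GC_FGD
    cv2.grabCut(np.ascontiguousarray(I),g,None,np.zeros((1,65)),np.zeros((1,65)),6,cv2.GC_INIT_WITH_MASK)
    return (g==1)|(g==3)
p=viewer.grab_frame("top"); I=cv2.imread("pics/top0.png")
m=fit(p,I,(275,267),20); print("top",m.sum(),rect(p,m,48),rect(p,m,24))
# brightness-defined mask
J=I.astype(int); b=J[...,2]-J[...,0]  # r-b: table is bluish
k=((b>-8)&(J[...,2]>110)).astype(np.uint8)
for c,q in blobs(k,80):
    if abs(c[0]-275)<15 and abs(c[1]-267)<15: print("thr",c,q.sum(),rect(p,q,48))
w,pose=wrist(); W=w["pixels"][:,:,::-1]
m=fit(w,W,(332,240),40,pose); print("wrist",m.sum(),rect(w,m,48,pose),rect(w,m,24,pose))
cs,_=cv2.findContours(m.astype(np.uint8),0,2); c=max(cs,key=len); print(cv2.approxPolyDP(cv2.convexHull(c),3,True)[:,0].tolist())
a=cv2.resize(W[190:290,270:400],None,fx=3.5,fy=3.5,interpolation=2); 
b=W.copy(); b[m]=(0,255,0); b=cv2.resize(b[190:290,270:400],None,fx=2,fy=2)
a2=np.zeros((350,260,3),np.uint8); a2[:200]=b; cv2.imwrite("pics/seal.png",np.hstack([a,a2]))
E
```

```text
top 319 (array([478.7, 109.5], dtype=float32), array([40.3, 40.5], dtype=float32), 85.7) (array([482.1, 111.7], dtype=float32), array([41. , 41.2], dtype=float32), 85.7)
thr [273.76470588 264.72136223] 323 (array([479.8, 109.7], dtype=float32), array([41.8, 41.2], dtype=float32), 175.9)
wrist 2238 (array([477.8, 109.5], dtype=float32), array([40.6, 40.3], dtype=float32), 175.9) (array([483.9, 107.3], dtype=float32), array([44. , 43.7], dtype=float32), 175.9)
[[346, 212], [361, 255], [318, 269], [302, 225]]
```

View pics/seal.png

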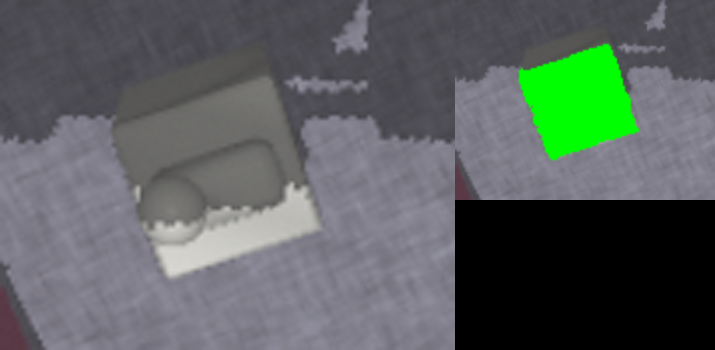

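The mask covers exactly the top face: 40.5 x 40.5 mm, centre (478.5,109.5), yaw 175.9. Turning +19.4° and descending.

Request:
apply_moves:
  delta_pos:
    - [0.054,0.025,0]
    - [0.054,0.025,-0.1]
    - [0.054,0.025,-0.3]
    - [0.054,0.025,-0.5]
    - [0.054,0.025,-0.65]
    - [0.054,0.025,-0.65]
    - [0.054,0.025,-0.65]
  rot:
    - [0,0,0.08]
    - [0,0,0.16]
    - [0,0,0.226]
    - [0,0,0.226]
    - [0,0,0.226]
    - [0,0,0.226]
    - [0,0,0.226]
  hand: [0.8,0.8,0.8,0.8,0.8,0.8,0.8]

```text
time_s: 17.03
ee_pos: [478.6, 109.5, 90.8]
ee_rot: [-180.0, -0.1, 175.9]
force: [1.0, 0.4, 0.8]
gripper_width: 73.1
gripper_force: 0.0
```

```bash
python3 - <<'E'
from h import *
w,pose=wrist(); print(pose)
I=w["pixels"]; print([(d["score"],d["position"],at(w,d["position"],0,pose)) for d in spotter.landmark_of(w,"seal")][:3])
E
```

```text
(array([478.58265436, 109.47250618,  90.76241167]), array([-1.79972302e+02, -1.18873973e-01,  1.75938602e+02]))
[(0.66, [214.2, 292.2], array([[509.33508564,  19.40878206,   0.        ]])), (0.65, [265.7, 116.4], array([[381.1093982 ,  74.35649447,   0.        ]])), (0.63, [326.4, 249.6], array([[480.44980817, 109.86219151,   0.        ]]))]
```

Consistent: seal at (480,110). Descend to z≈15 and close.

Request:
apply_moves:
  delta_pos:
    - [0.005,0,-0.1]
    - [0.005,0,-0.25]
    - [0.005,0,-0.4]
    - [0.005,0,-0.55]
    - [0.005,0,-0.63]
    - [0.005,0,-0.63]
    - [0.005,0,-0.63]
  rot:
    - [0,0,0]
    - [0,0,0]
    - [0,0,0]
    - [0,0,0]
    - [0,0,0]
    - [0,0,0]
    - [0,0,0]
  hand: [0.8,0.8,0.8,0.8,0.8,0.8,0.8]

```text
time_s: 17.72
ee_pos: [480.1, 109.7, 16.4]
ee_rot: [180.0, 0.1, 175.9]
force: [-0.6, 0.2, 0.4]
gripper_width: 72.8
gripper_force: 0.0
```

Request:
apply_moves:
  delta_pos:
    - [0,0,0]
    - [0,0,0]
    - [0,0,0]
    - [0,0,0]
    - [0,0,0]
    - [0,0,0]
    - [0,0,0]
    - [0,0,0]
  rot:
    - [0,0,0]
    - [0,0,0]
    - [0,0,0]
    - [0,0,0]
    - [0,0,0]
    - [0,0,0]
    - [0,0,0]
    - [0,0,0]
  hand: [0.7,0.6,0.5,0.45,0.4,0.35,0.3,0.3]
  newtons: 25

```text
time_s: 18.38
ee_pos: [479.6, 109.6, 16.1]
ee_rot: [180.0, 0.0, 175.9]
force: [-0.9, -1.0, 4.3]
gripper_width: 40.0
gripper_force: 25.0
```

Request:
apply_moves:
  delta_pos:
    - [0,0,0.05]
    - [0,0,0.15]
    - [0,0,0.3]
    - [0,0,0.5]
    - [0.05,-0.05,0.7]
    - [0.2,-0.25,0.8]
    - [0.35,-0.45,0.8]
    - [0.5,-0.65,0.8]
    - [0.65,-0.85,0.8]
    - [0.75,-1.0,0.8]
  rot:
    - [0,0,0]
    - [0,0,0]
    - [0,0,0]
    - [0,0,0]
    - [0,0,0]
    - [0,0,-0.05]
    - [0,0,-0.12]
    - [0,0,-0.19]
    - [0,0,-0.26]
    - [0,0,-0.33]
  hand: [0.3,0.3,0.3,0.3,0.3,0.3,0.3,0.3,0.3,0.3]

```text
time_s: 19.22
ee_pos: [570.6, -12.4, 111.7]
ee_rot: [-180.0, 0.0, 147.2]
force: [0.1, -0.3, -2.5]
gripper_width: 40.1
gripper_force: 25.0
```

Request:
apply_moves:
  delta_pos:
    - [0.1,-0.2,0]
    - [0.25,-0.4,0]
    - [0.4,-0.6,0]
    - [0.5,-0.8,0]
    - [0.55,-0.9,0]
    - [0.55,-0.9,0]
    - [0.55,-0.9,0]
  rot:
    - [0,0,-0.05]
    - [0,0,-0.1]
    - [0,0,-0.105]
    - [0,0,-0.105]
    - [0,0,-0.105]
    - [0,0,-0.105]
    - [0,0,-0.105]
  hand: [0.3,0.3,0.3,0.3,0.3,0.3,0.3]

```text
time_s: 19.8
ee_pos: [634.6, -118.3, 111.1]
ee_rot: [-180.0, -0.1, 138.5]
force: [0.2, 0.4, -1.6]
gripper_width: 39.9
gripper_force: 25.0
```

```bash
python3 - <<'E'
from h import *
w,pose=wrist(); print(pose)
for n in ("square_stand",):
  print([(d["score"],d["position"],at(w,d["position"],5,pose)) for d in spotter.landmark_of(w,n)][:2])
for d in spotter.trace(w,"square_stand")[:2]: print(d["score"],d["box"],rect(w,d["mask"],8,pose))
# top0: outer & lining fits of square and long stands
p=viewer.grab_frame("top"); I=cv2.imread("pics/top0.png")
for (u,v),h in (((389,192),26),((500,235),44)):
    for name,th in (("lining",60),("outer",25)):
        J=I.astype(int); m=(J[...,2]-J[...,0]>th)&(J[...,0]<60) 
        for c,k in blobs(m,150):
            if abs(c[0]-u)<12 and abs(c[1]-v)<12: print(name,k.sum(),at(p,c,5).round(1),rect(p,k,5 if name=="lining" else 10))
E
```

```text
(array([ 634.58206706, -118.32128355,  111.0560761 ]), array([-1.79973067e+02, -1.34643692e-01,  1.38486337e+02]))
[]
0.56 [110.8, 352.7, 15.1, 19.8] (array([ 574.9, -350.7], dtype=float32), array([27.1, 13.3], dtype=float32), 101.1)
lining 745 [[ 662.2 -153.4    5. ]] (array([ 663.1, -154.2], dtype=float32), array([67.8, 67.9], dtype=float32), 49.0)
outer 882 [[ 662.8 -154.2    5. ]] (array([ 661.7, -153.7], dtype=float32), array([71.4, 70.7], dtype=float32), 139.0)
lining 1279 [[ 560.8 -407.9    5. ]] (array([ 561.7, -406.8], dtype=float32), array([141.9,  55.9], dtype=float32), 101.2)
outer 1633 [[ 562.5 -409.6    5. ]] (array([ 561.8, -408.1], dtype=float32), array([151.7,  58.9], dtype=float32), 100.9)
```

Square stand outer fit gives 71.4x70.7 mm at (662.5,-154), angle 48.8; matches. Moving over and lowering.

Request:
apply_moves:
  delta_pos:
    - [0.1,-0.12,0]
    - [0.2,-0.25,0]
    - [0.235,-0.297,0]
    - [0.235,-0.297,-0.1]
    - [0.235,-0.297,-0.25]
    - [0.235,-0.297,-0.4]
    - [0.235,-0.297,-0.55]
    - [0.235,-0.297,-0.64]
    - [0.235,-0.297,-0.66]
    - [0.235,-0.297,-0.66]
  rot:
    - [0,0,0.004]
    - [0,0,0.004]
    - [0,0,0.004]
    - [0,0,0.004]
    - [0,0,0.004]
    - [0,0,0.004]
    - [0,0,0.004]
    - [0,0,0.004]
    - [0,0,0.004]
    - [0,0,0.004]
  hand: [0.3,0.3,0.3,0.3,0.3,0.3,0.3,0.3,0.3,0.3]

```text
time_s: 20.83
ee_pos: [662.6, -153.2, 31.4]
ee_rot: [-179.9, -0.1, 138.9]
force: [0.1, -0.1, -1.7]
gripper_width: 39.9
gripper_force: 25.0
```

```bash
python3 - <<'E'
from h import *
w,pose=wrist(); print(pose)
cv2.imwrite("pics/w10.png",w["pixels"][:,:,::-1])
J=w["pixels"].astype(int); m=(J[...,0]-J[...,2]>25)&(J[...,2]<60)
for c,k in blobs(m,60):
    if 200<c[0]<450 and 150<c[1]<330:
        cs,_=cv2.findContours(k.astype(np.uint8),0,1); h=cv2.approxPolyDP(cv2.convexHull(max(cs,key=len)),2,True)[:,0]
        print(c.round(),k.sum(),at(w,h,10,pose)[:,:2].round(1).tolist())
print(at(w,[[325,200],[325,280]],10,pose).round())
E
```

```text
(array([ 662.57992045, -153.21589295,   31.43458033]), array([-1.79945606e+02, -1.40953469e-01,  1.38927675e+02]))
[324. 235.] 3858 [[658.3, -104.2], [663.1, -108.7], [672.4, -128.2], [638.9, -166.7], [636.2, -167.2], [616.9, -161.0], [612.5, -156.9]]
[266. 250.] 447 [[622.4, -157.2], [635.1, -168.5], [634.9, -176.8], [618.5, -162.6]]
[383. 250.] 404 [[660.4, -113.6], [664.4, -109.8], [679.7, -122.5], [672.9, -125.0]]
[[ 628. -124.   10.]
 [ 662. -153.   10.]]
```

The visible stand edge gives centre (662.6,-154.1), angle 49.0, so it's aligned. Lowering.

Request:
apply_moves:
  delta_pos:
    - [0,-0.006,-0.02]
    - [0,-0.006,-0.04]
    - [0,-0.006,-0.055]
    - [0,-0.006,-0.065]
    - [0,-0.006,-0.075]
    - [0,-0.006,-0.08]
    - [0,-0.006,-0.08]
    - [0,-0.006,-0.08]
  rot:
    - [0,0,0]
    - [0,0,0]
    - [0,0,0]
    - [0,0,0]
    - [0,0,0]
    - [0,0,0]
    - [0,0,0]
    - [0,0,0]
  hand: [0.3,0.3,0.3,0.3,0.3,0.3,0.3,0.3]

```text
time_s: 21.55
ee_pos: [663.6, -154.8, 22.9]
ee_rot: [180.0, -0.0, 138.9]
force: [0.2, -0.2, -1.9]
gripper_width: 39.6
gripper_force: 25.0
```

Request:
apply_moves:
  delta_pos:
    - [0,0,-0.005]
    - [0,0,-0.01]
    - [0,0,-0.01]
  rot:
    - [0,0,0]
    - [0,0,0]
    - [0,0,0]
  hand: [0.3,0.3,0.3]

```text
time_s: 21.8
ee_pos: [663.5, -154.8, 21.6]
ee_rot: [-180.0, -0.0, 138.9]
force: [-0.5, -0.7, -2.0]
gripper_width: 40.1
gripper_force: 25.0
```

Request:
apply_moves:
  delta_pos:
    - [0,0,-0.005]
    - [0,0,-0.008]
    - [0,0,-0.008]
  rot:
    - [0,0,0]
    - [0,0,0]
    - [0,0,0]
  hand: [0.3,0.3,0.3]

```text
time_s: 22.05
ee_pos: [663.7, -154.8, 21.1]
ee_rot: [180.0, 0.0, 138.9]
force: [0.0, 0.6, 0.8]
gripper_width: 39.9
gripper_force: 25.0
```

Request:
apply_moves:
  delta_pos:
    - [0,0,0]
    - [0,0,0]
    - [0,0,0]
    - [0,0,0]
    - [0,0,0.1]
    - [0,0,0.3]
    - [0,0,0.55]
    - [0,0,0.8]
    - [-0.2,-0.1,0.9]
    - [-0.5,-0.25,0.9]
  rot:
    - [0,0,0]
    - [0,0,0]
    - [0,0,0]
    - [0,0,0]
    - [0,0,0]
    - [0,0,0]
    - [0,0,0]
    - [0,0,0]
    - [0,0,0]
    - [0,0,0]
  hand: [0.5,0.6,0.7,0.7,0.7,0.7,0.7,0.7,0.7,0.7]

```text
time_s: 22.88
ee_pos: [608.2, -184.8, 133.8]
ee_rot: [179.7, 0.6, 139.1]
force: [-0.1, -0.3, 0.6]
gripper_width: 64.1
gripper_force: 0.0
```

Request:
apply_moves:
  delta_pos:
    - [-0.25,-0.12,0.1]
    - [-0.5,-0.25,0.2]
    - [-0.75,-0.38,0.2]
    - [-1,-0.5,0.2]
  rot:
    - [0,0,-0.07]
    - [0,0,-0.14]
    - [0,0,-0.209]
    - [0,0,-0.209]
  hand: [0.7,0.7,0.7,0.7]

```text
time_s: 23.22
ee_pos: [482.8, -245.7, 154.8]
ee_rot: [179.9, 0.2, 120.8]
force: [0.0, -0.3, -0.3]
gripper_width: 63.8
gripper_force: 0.0
```

Request:
apply_moves:
  delta_pos:
    - [-0.25,-0.15,0]
    - [-0.5,-0.3,0]
    - [-0.75,-0.43,0]
    - [-0.81,-0.47,0]
    - [-0.81,-0.47,0]
    - [-0.81,-0.47,0]
  rot:
    - [0,0,0]
    - [0,0,0]
    - [0,0,0]
    - [0,0,0]
    - [0,0,0]
    - [0,0,0]
  hand: [0.7,0.7,0.7,0.7,0.7,0.7]

```text
time_s: 23.72
ee_pos: [387.0, -301.5, 153.6]
ee_rot: [179.9, 0.1, 120.9]
force: [0.5, -0.5, -0.4]
gripper_width: 64.0
gripper_force: 0.0
```

```bash
python3 - <<'E'
from h import *
w,pose=wrist(); print(pose)
for d in spotter.trace(w,"paperweight")[:2]: print(d["score"],d["box"],rect(w,d["mask"],26,pose))
W=np.ascontiguousarray(w["pixels"][:,:,::-1])
J=w["pixels"].astype(int)
m=(J[...,0]-J[...,2]>25).astype(np.uint8); m[270:]=0
for c,k in blobs(m,400): print(c.round(),k.sum(),rect(w,k,26,pose))
cv2.imwrite("pics/w11.png",W)
p=viewer.grab_frame("top"); I=cv2.imread("pics/top0.png").astype(int)
m=I[...,2]-I[...,0]>30
for c,k in blobs(m,150):
    if abs(c[0]-458)<12 and abs(c[1]-310)<12: print("top0",c,k.sum(),rect(p,k,26),rect(p,k,13))
for n in ("seal","square_stand","small_teapot","large_teapot","bangle","coin_stack"):
  print(n,[(d["score"],at(p,d["position"],5)[0].round(1)) for d in spotter.landmark_of(p,n)])
E
```

```text
(array([ 387.01957644, -301.49268809,  153.62846953]), array([1.79919829e+02, 9.25528241e-02, 1.20865207e+02]))
0.9 [321.9, 228.8, 34.3, 139.3] (array([ 385.4, -301.9], dtype=float32), array([120.6,  28.7], dtype=float32), 120.6)
0.43 [618.0, 253.8, 44.1, 53.7] (array([ 666.5, -156.3], dtype=float32), array([67.3, 73.1], dtype=float32), 48.4)
[608.  28.] 1749 (array([516.7,  27.8], dtype=float32), array([57.5, 98.6], dtype=float32), 84.5)
[324. 217.] 3007 (array([ 378.6, -289.6], dtype=float32), array([91.1, 27.6], dtype=float32), 120.1)
[600. 232.] 1029 (array([ 640.7, -154.6], dtype=float32), array([58.3, 68.3], dtype=float32), 48.9)
[484. 253.] 901 (array([ 518. , -242.5], dtype=float32), array([35.1, 29.7], dtype=float32), 170.3)
top0 [457.43021583 309.17410072] 695 (array([ 386.3, -302.1], dtype=float32), array([122.1,  28.1], dtype=float32), 120.2) (array([ 387.2, -304.9], dtype=float32), array([123.2,  28.4], dtype=float32), 120.2)
seal [(0.72, array([516.5,  12.8,   5. ])), (0.68, array([ 669.1, -152.9,    5. ])), (0.68, array([516.7, 227.8,   5. ])), (0.55, array([381.1,  82. ,   5. ]))]
square_stand [(0.79, array([ 659.2, -156.4,    5. ]))]
small_teapot [(0.77, array([690.5, 129.6,   5. ]))]
large_teapot [(0.7, array([530. , 418.1,   5. ]))]
bangle [(0.5, array([515.2, 233.6,   5. ]))]
coin_stack [(0.43, array([ 528.4, -235.5,    5. ]))]
```

View pics/w11.png

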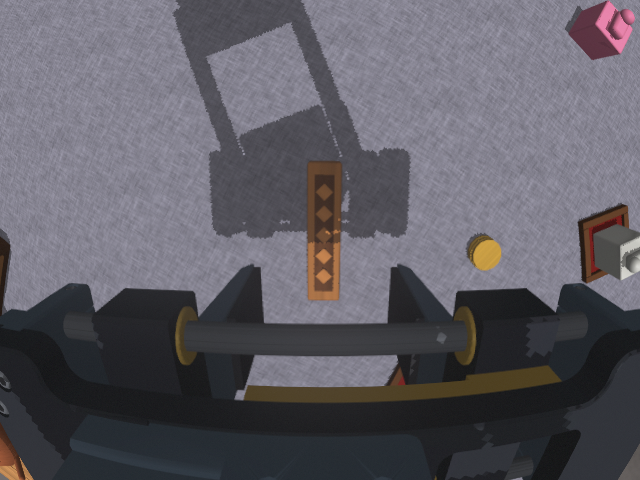

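Paperweight lies straight under the tool (322,229), 120.6 x 28.7 mm, yaw 120.5; the seal stands squared in its stand at the right. Descend.

Request:
apply_moves:
  delta_pos:
    - [-0.01,-0.005,-0.2]
    - [-0.01,-0.005,-0.4]
    - [-0.01,-0.005,-0.6]
    - [-0.01,-0.005,-0.8]
    - [-0.01,-0.005,-0.9]
    - [-0.01,-0.005,-0.9]
  rot:
    - [0,0,-0.004]
    - [0,0,-0.004]
    - [0,0,-0.004]
    - [0,0,-0.004]
    - [0,0,-0.004]
    - [0,0,-0.004]
  hand: [0.7,0.7,0.7,0.7,0.7,0.7]

```text
time_s: 24.67
ee_pos: [383.7, -300.3, 42.2]
ee_rot: [-179.9, -0.3, 120.6]
force: [-1.0, -1.0, 0.2]
gripper_width: 63.4
gripper_force: 0.0
```

Request:
apply_moves:
  delta_pos:
    - [0,0,-0.1]
    - [0,0,-0.2]
    - [0,0,-0.27]
    - [0,0,-0.3]
    - [0,0,-0.3]
    - [0,0,-0.3]
  rot:
    - [0,0,0]
    - [0,0,0]
    - [0,0,0]
    - [0,0,0]
    - [0,0,0]
    - [0,0,0]
  hand: [0.7,0.7,0.7,0.6,0.5,0.45]

```text
time_s: 25.17
ee_pos: [385.6, -302.0, 9.2]
ee_rot: [180.0, 0.0, 120.6]
force: [0.3, 0.5, -0.1]
gripper_width: 46.7
gripper_force: 0.0
```

Request:
apply_moves:
  delta_pos:
    - [0,0,0]
    - [0,0,0]
    - [0,0,0]
    - [0,0,0]
    - [0,0,0]
    - [0,0,0]
    - [0,0,0]
  rot:
    - [0,0,0]
    - [0,0,0]
    - [0,0,0]
    - [0,0,0]
    - [0,0,0]
    - [0,0,0]
    - [0,0,0]
  hand: [0.4,0.35,0.3,0.25,0.2,0.2,0.2]
  newtons: 25

```text
time_s: 25.75
ee_pos: [385.5, -302.0, 9.3]
ee_rot: [180.0, 0.1, 120.6]
force: [0.2, 1.1, 5.3]
gripper_width: 27.6
gripper_force: 25.0
```

Request:
apply_moves:
  delta_pos:
    - [0,0,0.05]
    - [0,0,0.15]
    - [0,0,0.3]
    - [0.05,-0.03,0.45]
    - [0.15,-0.1,0.55]
    - [0.3,-0.2,0.6]
    - [0.45,-0.3,0.6]
    - [0.6,-0.4,0.6]
    - [0.75,-0.5,0.6]
    - [0.9,-0.6,0.6]
  rot:
    - [0,0,0]
    - [0,0,0]
    - [0,0,0]
    - [0,0,0]
    - [0,0,-0.04]
    - [0,0,-0.08]
    - [0,0,-0.12]
    - [0,0,-0.16]
    - [0,0,-0.2]
    - [0,0,-0.228]
  hand: [0.2,0.2,0.2,0.2,0.2,0.2,0.2,0.2,0.2,0.2]

```text
time_s: 26.58
ee_pos: [493.6, -374.0, 80.5]
ee_rot: [-180.0, -0.0, 100.8]
force: [-0.6, 0.0, -1.4]
gripper_width: 27.7
gripper_force: 25.0
```

Request:
apply_moves:
  delta_pos:
    - [0.1,-0.05,0]
    - [0.22,-0.12,0]
    - [0.34,-0.18,0]
    - [0.34,-0.18,0]
    - [0.34,-0.18,0]
  rot:
    - [0,0,0]
    - [0,0,0]
    - [0,0,0]
    - [0,0,0]
    - [0,0,0]
  hand: [0.2,0.2,0.2,0.2,0.2]

```text
time_s: 27.0
ee_pos: [533.7, -395.1, 80.0]
ee_rot: [-179.9, -0.1, 101.0]
force: [0.2, 0.6, -1.1]
gripper_width: 27.5
gripper_force: 25.0
```

```bash
python3 - <<'E'
from h import *
w,pose=wrist(); print(pose)
for q,z in (("paperweight",26+pose[0][2]-9.3),("long_stand",10)):
  for d in spotter.trace(w,q)[:1]: print(q,d["score"],d["box"],rect(w,d["mask"],z,pose))
  print([(d["score"],d["position"],at(w,d["position"],0 if q=="long_stand" else z-26,pose)[0].round(1)) for d in spotter.landmark_of(w,q)][:2])
J=w["pixels"].astype(int); m=(J[...,0]-J[...,2]>60)&(J[...,1]<60)
for c,k in blobs(m,60): print("red",c.round(),k.sum(),rect(w,k,5,pose))
E
```

```text
(array([ 533.69407568, -395.09047061,   79.96591815]), array([-1.79925128e+02, -8.03145247e-02,  1.01016167e+02]))
paperweight 0.93 [324.0, 279.8, 65.3, 212.5] (array([ 528.2, -368.1], dtype=float32), array([67.3, 28.1], dtype=float32), 101.5)
[(0.83, [324.8, 290.4], array([ 533.4, -395.7,   70.7]))]
long_stand 0.74 [364.2, 270.1, 95.1, 200.1] (array([ 555.1, -376.6], dtype=float32), array([88. , 59.9], dtype=float32), 101.3)
[(0.57, [362.5, 276.2], array([ 563.5, -408.8,   -0. ]))]
red [558.  13.] 336 (array([ 678.2, -172.2], dtype=float32), array([21.7, 57. ], dtype=float32), 25.3)
red [373. 231.] 1094 (array([ 562.7, -371.4], dtype=float32), array([37.2, 18.5], dtype=float32), 101.1)
red [386. 282.] 104 (array([ 581.3, -408.4], dtype=float32), array([13.6,  6.6], dtype=float32), 134.2)
```

Request:
apply_moves:
  delta_pos:
    - [0.1,-0.05,0]
    - [0.2,-0.1,0]
    - [0.236,-0.11,0]
    - [0.236,-0.11,-0.1]
    - [0.236,-0.11,-0.25]
    - [0.236,-0.11,-0.38]
    - [0.236,-0.11,-0.45]
    - [0.236,-0.11,-0.46]
    - [0.236,-0.11,-0.46]
  rot:
    - [0,0,0]
    - [0,0,0]
    - [0,0,0]
    - [0,0,0]
    - [0,0,0]
    - [0,0,0]
    - [0,0,0]
    - [0,0,0]
    - [0,0,0]
  hand: [0.2,0.2,0.2,0.2,0.2,0.2,0.2,0.2,0.2]

```text
time_s: 28.0
ee_pos: [561.5, -408.1, 24.8]
ee_rot: [-179.9, -0.1, 101.0]
force: [-0.6, -0.6, -0.2]
gripper_width: 27.8
gripper_force: 25.0
```

```bash
python3 - <<'E'
from h import *
w,pose=wrist(); print(pose)
for q,z in (("paperweight",26+pose[0][2]-9.3),("long_stand",10)):
  for d in spotter.trace(w,q)[:1]: print(q,d["score"],d["box"],rect(w,d["mask"],z,pose))
J=w["pixels"].astype(int)
for v in (180,200,220): print(v,[(u,J[v,u].tolist()) for u in range(270,385,6)])
E
```

```text
(array([ 561.53664592, -408.1086208 ,   24.78404709]), array([-1.79928065e+02, -8.18110657e-02,  1.00996494e+02]))
paperweight 0.75 [323.3, 280.9, 67.2, 208.4] (array([ 556. , -381.1], dtype=float32), array([66.5, 27.7], dtype=float32), 101.2)
long_stand 0.74 [325.4, 267.0, 122.9, 248.8] (array([ 553.6, -369. ], dtype=float32), array([71.9, 60.5], dtype=float32), 101.5)
180 [(270, [66, 50, 40]), (276, [67, 48, 40]), (282, [69, 36, 35]), (288, [82, 36, 35]), (294, [81, 35, 34]), (300, [84, 59, 42]), (306, [87, 60, 42]), (312, [85, 61, 42]), (318, [83, 59, 42]), (324, [82, 58, 42]), (330, [81, 58, 41]), (336, [79, 56, 41]), (342, [80, 58, 43]), (348, [79, 57, 43]), (354, [78, 54, 41]), (360, [85, 41, 40]), (366, [85, 41, 42]), (372, [69, 50, 42]), (378, [111, 75, 56]), (384, [127, 116, 123])]
200 [(270, [65, 48, 39]), (276, [66, 47, 37]), (282, [55, 36, 31]), (288, [80, 32, 32]), (294, [103, 71, 48]), (300, [110, 75, 48]), (306, [112, 77, 48]), (312, [112, 76, 49]), (318, [105, 72, 46]), (324, [105, 72, 47]), (330, [105, 72, 46]), (336, [178, 121, 71]), (342, [100, 70, 46]), (348, [108, 74, 49]), (354, [111, 77, 51]), (360, [82, 35, 35]), (366, [82, 37, 38]), (372, [68, 49, 41]), (378, [68, 50, 42]), (384, [75, 71, 76])]
220 [(270, [66, 46, 38]), (276, [66, 47, 36]), (282, [50, 36, 30]), (288, [80, 33, 31]), (294, [102, 69, 46]), (300, [112, 76, 49]), (306, [99, 68, 44]), (312, [68, 45, 32]), (318, [66, 46, 33]), (324, [66, 47, 36]), (330, [68, 46, 35]), (336, [66, 45, 34]), (342, [66, 46, 35]), (348, [108, 75, 48]), (354, [108, 75, 49]), (360, [82, 37, 36]), (366, [79, 37, 35]), (372, [67, 48, 39]), (378, [66, 48, 41]), (384, [80, 79, 86])]
```

Red lining shows evenly on both sides and the ends agree to 1 mm. Lowering.

Request:
apply_moves:
  delta_pos:
    - [0,0,-0.02]
    - [0,0,-0.04]
    - [0,0,-0.055]
    - [0,0,-0.065]
    - [0,0,-0.075]
    - [0,0,-0.082]
    - [0,0,-0.082]
    - [0,0,-0.082]
  rot:
    - [0,0,0]
    - [0,0,0]
    - [0,0,0]
    - [0,0,0]
    - [0,0,0]
    - [0,0,0]
    - [0,0,0]
    - [0,0,0]
  hand: [0.2,0.2,0.2,0.2,0.2,0.2,0.2,0.2]

```text
time_s: 28.82
ee_pos: [562.3, -408.6, 15.6]
ee_rot: [180.0, -0.0, 101.0]
force: [0.6, 0.7, -1.7]
gripper_width: 27.6
gripper_force: 25.0
```

Request:
apply_moves:
  delta_pos:
    - [0,0,-0.004]
    - [0,0,-0.006]
    - [0,0,-0.006]
  rot:
    - [0,0,0]
    - [0,0,0]
    - [0,0,0]
  hand: [0.2,0.2,0.2]

```text
time_s: 29.07
ee_pos: [562.3, -408.6, 15.0]
ee_rot: [180.0, 0.0, 101.0]
force: [1.1, 0.2, -1.3]
gripper_width: 27.6
gripper_force: 25.0
```

Request:
apply_moves:
  delta_pos:
    - [0,0,-0.004]
    - [0,0,-0.007]
    - [0,0,-0.007]
    - [0,0,-0.007]
  rot:
    - [0,0,0]
    - [0,0,0]
    - [0,0,0]
    - [0,0,0]
  hand: [0.2,0.2,0.2,0.2]

```text
time_s: 29.4
ee_pos: [562.4, -408.6, 14.3]
ee_rot: [180.0, 0.0, 101.0]
force: [-0.2, -0.3, 0.4]
gripper_width: 27.7
gripper_force: 25.0
```

Request:
apply_moves:
  delta_pos:
    - [0,0,-0.003]
    - [0,0,-0.003]
    - [0,0,-0.003]
    - [0,0,-0.003]
    - [0,0,-0.003]
    - [0,0,0.1]
    - [0,0,0.3]
    - [0,0,0.6]
    - [0,0,0.9]
    - [0,0,1]
  rot:
    - [0,0,0]
    - [0,0,0]
    - [0,0,0]
    - [0,0,0]
    - [0,0,0]
    - [0,0,0]
    - [0,0,0]
    - [0,0,0]
    - [0,0,0]
    - [0,0,0]
  hand: [0.2,0.4,0.5,0.6,0.6,0.6,0.6,0.6,0.6,0.6]

```text
time_s: 30.23
ee_pos: [564.7, -410.4, 141.4]
ee_rot: [179.6, 0.5, 101.0]
force: [1.5, -0.7, 1.3]
gripper_width: 54.3
gripper_force: 0.0
```

Request:
apply_moves:
  delta_pos:
    - [-0.2,0,0.2]
    - [-0.4,0,0.4]
    - [-0.7,0,0.5]
    - [-1,0,0.5]
    - [-1,0,0.5]
    - [-1,0,0.5]
  rot:
    - [0,0,0]
    - [0,0,0]
    - [0,0,0]
    - [0,0,0]
    - [0,0,0]
    - [0,0,0]
  hand: [0.6,0.6,0.6,0.6,0.6,0.6]

```text
time_s: 30.73
ee_pos: [441.0, -408.7, 195.4]
ee_rot: [179.9, 0.1, 100.9]
force: [0.4, 0.3, 0.5]
gripper_width: 54.9
gripper_force: 0.0
```

```bash
python3 - <<'E'
from h import *
p=viewer.grab_frame("top"); s=viewer.grab_frame("side"); print(env.state()["force"])
J=p["pixels"].astype(int)
for q,z in (("paperweight",31),("seal",53),("large_teapot",40),("small_teapot",30),("bangle",4),("coin_stack",10)):
  print(q,[(d["score"],*rect(p,d["mask"],z)) for d in spotter.trace(p,q)[:4]])
for q in ("paperweight","seal","large_teapot","small_teapot"):
  print("side",q,[(d["score"],at(s,d["position"],5)[0].round(1)) for d in spotter.landmark_of(s,q)])
# seal by threshold
I=p["pixels"][:,:,::-1].astype(int); k=((I[...,2]-I[...,0]>-8)&(I[...,0]>90)).astype(np.uint8)
for c,q in blobs(k,80):
    if abs(c[0]-389)<20 and abs(c[1]-190)<20: print("seal thr",c,q.sum(),rect(p,q,53))
E
```

```text
[ 0.21630617 -0.20572659 -0.2499872 ]
paperweight [(0.78, array([ 560.1, -395.8], dtype=float32), array([101. ,  29.6], dtype=float32), 102.2)]
seal [(0.84, array([ 658.4, -152.4], dtype=float32), array([52.7, 44.1], dtype=float32), 139.5), (0.65, array([508.6,  16.4], dtype=float32), array([38.1, 45.4], dtype=float32), 0.5), (0.55, array([378.9,  73. ], dtype=float32), array([39.5, 42.4], dtype=float32), 49.7)]
large_teapot [(0.82, array([534.2, 414. ], dtype=float32), array([88.2, 82.8], dtype=float32), 94.6)]
small_teapot [(0.7, array([536.1, 419.4], dtype=float32), array([99. , 81.8], dtype=float32), 90.5), (0.69, array([684.9, 127.3], dtype=float32), array([53.8, 86.8], dtype=float32), 21.5)]
bangle [(0.5, array([521. , 227.2], dtype=float32), array([68.2, 63.8], dtype=float32), 90.5)]
coin_stack [(0.5, array([ 528.4, -244.4], dtype=float32), array([31.7, 30.7], dtype=float32), 133.9)]
side paperweight [(0.9, array([ 559.8, -413.2,    5. ]))]
side seal [(0.93, array([522.1,  19. ,   5. ])), (0.82, array([378.8,  70.7,   5. ])), (0.66, array([ 665.3, -153.4,    5. ]))]
side large_teapot []
side small_teapot []
seal thr [391.62893082 185.01572327] 318 (array([ 667.4, -152.7], dtype=float32), array([44.3, 50.1], dtype=float32), 50.1)
```

All placed; bangle and coins haven't moved. Handing in.

```bash
python3 -c "
from workcell import env
print(env.job_done())"
```

```text
the job is handed in; nothing more can be done
None
```

I set all four pieces into their own stands, in the order asked, and handed the job in at about 31 s; the final camera check put each within a few mm of its stand's centre, with the bangle and coins where they were, but the hand-in returned no verdict.

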